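# Load a plaque blank into the sprung print nest

## Robot

A 7-joint arm with a two-finger parallel gripper is mounted at the origin on the work surface. World frame = base frame: x ahead of the robot, y to its left, z up, the work surface at z = 0. Lengths are in m, angles in rad, forces in N, time in s.
With the tool pointing down it reaches from about 0.425 to 0.875 m from the base axis. Payload 4.7 kg.
Tool frame: the origin (TCP) lies on the centre line of the jaws, within the pads' length; the fingertips stand 14 mm ahead of it and the grasp point (between the pads) lies 5 mm behind it; z points along the fingers, y is the direction in which the jaws open and shut (so a half turn about z gives the same grasp; the last joint's range is limited). The gripper opens to 87 mm and grips with 3 to 60 N. Pads are 19 mm wide; open, the fingers measure 117 mm over their backs; the gripper's body (75 mm by 190 mm) begins 51 mm behind the grasp point.
Start: joints at [-1.287, 0.321, -0.07, 1.45, 0.023, 1.371, -0.057], TCP at [0.173, 0.627, 0.203] pointing down, gripper open.
Joint ranges: [-2.86, 2.86], [-0.3, 2.09], [-1.38, 1.24], [0.06, 2.45], [-1.56, 4.7], [0.09, 2.05], [-2.69, 2.69]. Speed limits (rad/s): [2.57, 2.57, 3.14, 3.14, 3.14, 3.14, 3.14].

## Interface

Orientations are given as a rotation vector (axis times angle).
In Python, from bench import ctrl, optics, models gives the robot as it stands. The module is installed in compiled form; this text tells all that it offers.
- The arm moves only by the tool arm_command, never from a script. Its argument "motion" is a list of rows, each a list of 3 entries, a list of its own where there are three numbers: the shift along the tool's x, y, z in mm, then the turn, a rotation vector about the tool's x, y, z in degrees, then the closure, from 0 (fully open) to 1 (shut). In form: [[[x, y, z], [ax, ay, az], claw], ...]. A call has 1 to 8 rows; each row shifts and turns the commanded pose from where the row before left it, along the tool's axes as they then stand; what a row does not reach is not made up. A row lasts 1/12 s, in which the tool goes at most 41.7 mm and 7.16 degrees, less where a joint would pass 70% of its speed; a pose out of reach is approached as far as the arm can. A call with a gripper value outside its range is refused whole. The fingers move at their own pace and stop on an object; "force" is the grip in N (left out, the last holds). Time passes only in rows, so rows that do not move let the fingers close. It gives the time, the measured TCP pose, the force and the opening at its end, in the units of the state.
- ctrl.get_state(): the state, without advancing time (a new reading comes with each control period).
- optics.get_image(name): name is "scene" or "top" or "wrist"; returns (picture, depth): 400x640x3 uint8, blue, green, red; 400x640 float32, m along the optical axis (not along the pixel's ray), 0 where there is no reading.
- optics.camera_model(name): a dict with "fovy" (degrees; the focal length in pixels is half the picture's height over the tangent of half this angle, whatever the lens; pixels are square), "cx", "cy" (the principal point, pixels), "rvec" (rotation vector, rad) and "tvec" (3), from world to camera coordinates, as OpenCV has them; the wrist camera has in their place "mount" (4x4, takes a point from camera to tool coordinates, whose origin is the TCP and whose axes are the flange's). Camera axes: x right, y down, z forward; pixel columns grow to the right and rows downward; lengths in m; the calibration is good to about 2 mm. A picture is of the moment at which its call begins: read the wrist's pose just before it. camera_model takes no time and is no camera call.
- ctrl.close_job(): hands the job in, once; it reports no verdict.
Trained networks look in the newest picture that a camera, given by its name, has taken for a name from the list of things; names that differ only in an ending like _2 or _b are one class to them, and where a whole thing is asked for, a point or a joint stands for the part that bears it (a point fixed in the world has none). Each returns a list of dicts, best first, with "conf" (0 to 1); they miss things now and then, are a little off and sometimes report something else, mostly with a low value. They report only what shows in the picture. A call takes as long as a camera call.
- models.search_frame(camera, target): "location" ([x, y, z] in m, in the coordinates of the camera as it stood for that picture, good to about 4 mm: the middle of the surface that is visible of it).
- models.silhouettes(camera, target): "pixels" (400x640 bool, what is visible of it).
The state is a dict: "time": time; "joint_positions": joint angles; "qd": joint speeds; "joint_torque": joint torques, N m; "position": TCP position; "tool_rot": TCP orientation; "ft_force": force on the tool from outside, world axes, zero at the start; "torque": the same for the moment, N m; "grip_width": opening from 0.0 (shut) to 1.0 (fully open).
Only numpy, scipy, OpenCV 4.12 (cv2) and the standard library are available. Lean on these libraries where they do the work, as an engineer would, in place of code of your own. Each camera call takes 0.05 s, during which the arm holds its last target.

## Task

Load the white plaque blank into the print nest: with the fingertips on its top, press it right down on its sprung bed and, keeping it pressed down, slide it under the brass leaf spring until it is fully home against the end stop, then let go. Do not pick the blank up or touch the spring, and leave everything else on the bench as it stands.

Things in the scene. Friction and masses are not known exactly. Their poses are not given: they have to be found in the camera images.
- jig: Print nest, bolted down: dark steel base 270 x 160 x 12 mm with a straight channel. Origin on the bench surface, z up; +x is the loading direction, from the channel's open end to the end stop. Grey rails along x: inner faces at y = +-36.5 mm, 36 mm high, x = -105 to 90 mm. Behind the stop a grey bridge, 109 mm wide, x = 94 to 118 mm, 60 mm high.
- blank: White acrylic plaque blank, 110 (x) x 70 (y) x 10 mm, 95 g, loose. Origin: centre of its underside. Starts flat in the channel on the raised bed, long side along nest x, underside 29 mm and top 39 mm above the bench, centre at nest x = -44 to -26 mm. Home: centre at nest x = +35 mm. It slides easily on bed, rails and spring (friction about 0.2); pressed fingertips grip its film (about 0.8).
- bed (a joint): How far the black sprung bed (185 x 66 mm, under the blank, nest x = -100 to +85 mm) is pressed down, m: 0 raised, 0.007 bottomed. Stays level wherever pressed. About 4 N starts it, about 11 N bottoms it; the blank's top is then 32 mm above the bench. It rises when let go.
- leaf: Brass leaf spring, 40 mm wide, sloping down from the bridge towards the incoming blank. Origin at its root (nest x = 98 mm, 42 mm up). At rest its lowest line (nest x = 52 mm) is 30 mm above the bench; from there its lip turns up towards -x. It lifts by itself for a blank that slides in beneath the lip, then presses on it with 5 to 8 N. Not to be touched by the robot.
- leaf_lip (a point): Middle of the spring's upturned lip (rounded, radius 1.5 mm), at rest at nest x = 37 mm, 37.5 mm above the bench. A blank not pressed down at least 4 mm butts against the lip and jams.
- stop_face (a point): Middle of the steel end stop's face, which the blank's leading edge must meet: nest x = 90 mm, y = 0, 34 mm above the bench. A red line on each rail at nest x = -20 mm shows where the blank's near edge lies when it is home.
- ink_tin_a: Bystander: ink tin with a blue label, 76 mm across, 85 mm high, standing. Origin at the centre of its underside.
- ink_tin_b: Bystander: ink tin with a red label, 76 mm across, 85 mm high, standing. Origin at the centre of its underside.
- wash_bottle: Bystander: white squeeze bottle with a green nozzle, 58 mm across, 185 mm high, standing. Origin at the centre of its underside.
- ink_knife: Bystander: ink knife (spatula), 220 mm long, lying flat along its x, wooden handle towards -x, origin at its middle on the bench.
- tape_roll: Bystander: yellow roll of tape lying flat beside the nest, 90 mm across, 25 mm high. Origin at the centre of its underside.
- loupe: Bystander: black loupe standing beside the nest, 42 mm across, 50 mm high. Origin at the centre of its underside.
- spare_blank: Bystander: a blue blank of the same size, 110 x 70 x 10 mm, lying on the bench beside the nest. Origin at the centre of its underside.

How it is judged:
On the way, in this order (a step that is already met when the one before it is completed fails the run):
1. the fingers press the blank down on its bed (at least 4 mm) while it is still short of the spring (value of joint bed above 0.004 m and x of blank in the frame of jig below -0.01 m and contact force between the fingers and blank above 3 N), for 0.05 s.
2. with the bed still pressed down by the fingers, the blank's leading edge has passed under the spring (x of blank in the frame of jig above 0.002 m and value of joint bed above 0.005 m and contact force between leaf and blank above 1 N and contact force between the fingers and blank above 2 N), for 0.05 s.
At the end, for the whole second after the job is handed in: The blank lies flat and straight in the channel under the leaf spring, which bears on it, with its leading edge within 3 mm of the end stop; it has been let go and is at rest (x of blank in the frame of jig between 0.032 and 0.038 m and y of blank in the frame of jig between -0.004 and 0.004 m and z of blank in the frame of jig between 0.019 and 0.028 m and angle between blank's own z axis and vertical below 0.06 rad and angle between the x axis of blank and the x axis of jig, either way round below 0.05 rad and contact force between leaf and blank above 2 N and linear speed of blank below 0.01 m/s); the robot touches nothing.
It fails at once if the blank is lifted off (its underside more than 6 mm above the raised bed) or tipped more than 0.15 rad (z of blank in the frame of jig above 0.035 m or angle between blank's own z axis and vertical above 0.15 rad).
It fails at once if the robot touches the leaf spring (contact force between any of the fingers, the arm and leaf above 0.5 N).
It fails at once if something else on the bench is moved by more than 20 mm (distance of any of ink_tin_a, ink_tin_b, wash_bottle, ink_knife, tape_roll, loupe, spare_blank from where it was at the start of the episode above 0.02 m).
It also fails if it takes over 38 s, if anything falls off the work surface, if the arm or the gripper's body presses on something with over 40 N, if the wrist force passes 120 N, or if a joint passes its speed limit or range.

## Working session

There is one attempt and no reset: what is moved stays moved. The work goes in short steps, Python scripts to look and compute and a tool call to move; the robot and the scene stay as the last step left them, time stands still between calls to the robot, and variables do not carry over. Pictures are saved under pics/ and viewed, and the job is handed in when it is done.

Besides the shell and the picture viewer there is one more tool, called as name([rows], argument=value, ...), one row to a line, values as JSON. arm_command: Moves the arm, as the interface text tells. Its arguments: {"type":"object","properties":{"motion":{"type":"array","items":{"type":"array"}},"force":{"type":"number"}},"required":["motion"]}

```bash
mkdir -p pics
cat > h.py <<'E'
import numpy as np, cv2
from bench import ctrl, optics, models
def cam(name):
    m=optics.camera_model(name); f=200/np.tan(np.radians(m['fovy'])/2)
    if 'mount' in m:
        s=ctrl.get_state(); T=np.eye(4);T[:3,:3]=cv2.Rodrigues(np.array(s['tool_rot'],float))[0];T[:3,3]=s['position']
        W=T@np.array(m['mount'])
    else:
        R=cv2.Rodrigues(np.array(m['rvec'],float))[0];W=np.eye(4);W[:3,:3]=R.T;W[:3,3]=-R.T@np.array(m['tvec'],float).ravel()
    return f,m['cx'],m['cy'],W
def cloud(name,depth,c):
    f,cx,cy,W=c
    v,u=np.mgrid[0:400,0:640]
    P=np.stack([(u-cx)/f*depth,(v-cy)/f*depth,depth],-1)
    return P@W[:3,:3].T+W[:3,3]
E
python3 - <<'E'
from h import *
s=ctrl.get_state();print(s)
for n in ['scene','top','wrist']:
    c=cam(n);im,d=optics.get_image(n);cv2.imwrite(f'pics/{n}0.png',im);np.savez(f'{n}0.npz',im=im,d=d,c=np.array(c[:3]),W=c[3])
    print(n,c,optics.camera_model(n).keys())
    if n!='scene':
      for t in ['blank','jig','leaf']:
        for r in models.search_frame(n,t)[:2]:
            print(n,t,r['conf'],c[3][:3,:3]@np.array(r['location'])+c[3][:3,3])
print(ctrl.get_state()['time'])
E
```

```text
{'time': 0.0, 'joint_positions': array([-1.28691523,  0.32180813, -0.07009365,  1.45167215,  0.02261244,
        1.37077305, -0.05688996]), 'qd': array([ 0.00250815, -0.00055826,  0.00082159,  0.00012951,  0.00079526,
        0.00062691, -0.0002559 ]), 'joint_torque': array([ 8.28935435e-05, -4.91290855e+01, -4.03806623e-01, -3.12519979e+01,
       -6.39367034e-02,  4.38642909e-02,  1.78449368e-04]), 'position': array([0.17313216, 0.62591517, 0.20157269]), 'tool_rot': array([-4.22387244e-01, -3.11291952e+00,  2.93377618e-03]), 'ft_force': array([-0.53193664, -0.03300013,  0.02286356]), 'torque': array([-0.0080822 ,  0.03880243,  0.0379337 ]), 'grip_width': 1.0000608415940464}
scene (np.float64(460.2488096338794), 322.81727336542997, 204.0292373692518, array([[-0.56573369,  0.71565137, -0.40961995,  1.01801063],
       [ 0.82458493,  0.49235094, -0.27865795,  0.34208371],
       [ 0.00225482, -0.49541262, -0.86865485,  1.07219588],
       [ 0.        ,  0.        ,  0.        ,  1.        ]])) dict_keys(['fovy', 'cx', 'cy', 'rvec', 'tvec'])
top (np.float64(377.5214659575032), 318.5490
[... 254 characters left out ...]
     ,  1.        ]])) dict_keys(['fovy', 'cx', 'cy', 'rvec', 'tvec'])
top blank 0.9 [ 0.5364874  -0.11443942  0.03203681]
top blank 0.73 [ 0.61127209 -0.10876884  0.03038316]
top jig 0.76 [ 0.60586572 -0.10952659  0.01759305]
top jig 0.49 [ 0.5443616  -0.25493923  0.0142421 ]
top leaf 0.47 [ 0.6437446  -0.11797302  0.03965565]
wrist (np.float64(335.53799623444115), 322.91747406346946, 203.52472811138355, array([[ 0.26605898,  0.92790764,  0.26115134,  0.10297674],
       [ 0.96395566, -0.25570095, -0.07352901,  0.64620532],
       [-0.00145148,  0.27130136, -0.96249336,  0.38499171],
       [ 0.        ,  0.        ,  0.        ,  1.        ]])) dict_keys(['fovy', 'cx', 'cy', 'mount'])
0.45
```

View pics/top0.png

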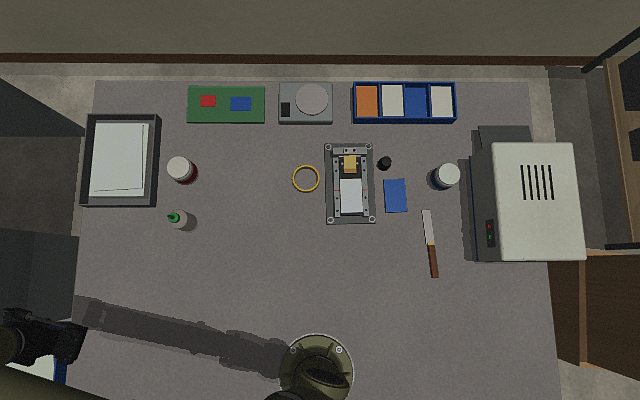

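View pics/scene0.png

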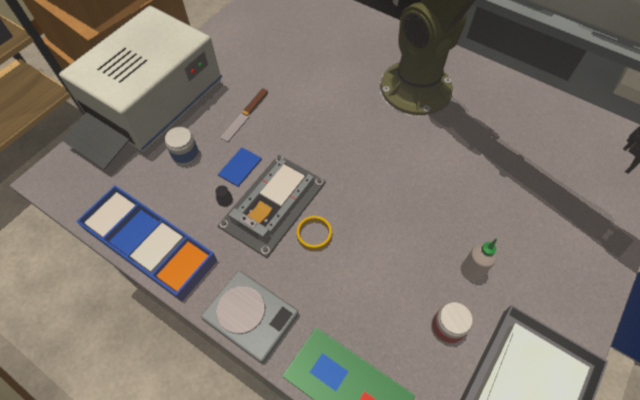

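The nest is at top px (350,183), with its loading direction pointing up in that picture. The tape is to its left, and the loupe and spare blank are to its right. Next I'll fit the nest's pose.

Run:
```python
from h import *
for n,box in [('top',(300,420,120,240)),('scene',(200,340,140,260))]:
    z=np.load(n+'0.npz');c=(*z['c'],z['W']);P=cloud(n,z['d'],c)
    im=z['im'];x0,x1,y0,y1=box
    cv2.imwrite(f'pics/{n}crop.png',cv2.resize(im[y0:y1,x0:x1],None,fx=5,fy=5))
    g=im.astype(int).mean(-1)
    hsv=cv2.cvtColor(im,cv2.COLOR_BGR2HSV)
    m=np.zeros((400,640),bool);m[y0:y1,x0:x1]=1
    m&=(np.abs(P[...,0]-.6)<.16)&(np.abs(P[...,1]+.11)<.12)
    for nm,mm in [('white',m&(g>190)&(hsv[...,1]<40)),('base+',m&(P[...,2]>.007)&(hsv[...,1]<60)),('high',m&(P[...,2]>.052)),('brass',m&(hsv[...,1]>90)&(hsv[...,0]<30)&(P[...,2]>.02)&(P[...,1]<-.06)&(P[...,1]>-.16))]:
        Q=P[mm]
        if len(Q)<5: print(n,nm,len(Q));continue
        r=cv2.minAreaRect((Q[:,:2]*1000).astype(np.float32))
        print(n,nm,len(Q),r,'z',np.percentile(Q[:,2],[10,50,90]))
for t in ['ink_tin_a','wash_bottle','tape_roll','loupe','spare_blank']:pass
z=np.load('top0.npz');P=cloud('top',z['d'],(*z['c'],z['W']))
for nm,(u,v) in dict(tinr=(180,163),bottle=(174,216),bench=(250,250)).items(): print(nm,P[v,u])
```

```text
top white 6 ((540.3164672851562, -112.4033203125), (106.34561157226562, 66.85820007324219), 2.0936222076416016) z [0.03844803 0.04129425 0.04276568]
top base+ 3704 ((606.1339111328125, -115.3044204711914), (305.2742004394531, 227.28553771972656), 0.33419448137283325) z [0.01133583 0.03070828 0.0431874 ]
top high 254 ((675.385986328125, -144.41351318359375), (177.8090057373047, 44.27552032470703), 77.6307144165039) z [0.05309214 0.05583792 0.05927284]
top brass 238 ((614.883544921875, -110.007080078125), (99.37045288085938, 115.84452819824219), 89.96833801269531) z [0.03254968 0.03766188 0.04212727]
scene white 449 ((540.5514526367188, -113.29483032226562), (106.64945220947266, 65.53465270996094), 1.4594398736953735) z [0.03589318 0.03845022 0.04128886]
scene base+ 5147 ((590.74267578125, -130.75775146484375), (270.8043518066406, 201.0076141357422), 1.128165364265442) z [0.01021846 0.02896509 0.04311924]
scene high 339 ((680.7327270507812, -142.72312927246094), (176.27247619628906, 43.37794876098633), 79.46683502197266) z [0.05240717 0.05450893 0.05812883]
scene brass 333 ((613.1141357421875, -108.0218505859375), (111.70428466796875, 93.61702728271484), 2.0666823387145996) z [0.02933118 0.03516614 0.03969155]
tinr [0.6332031  0.41518149 0.08783753]
bottle [0.4629602  0.40477905 0.14133256]
bench [0.37029209 0.20844177 0.00066069]
```

```bash
python3 -c "
from h import *
a=cv2.imread('pics/topcrop.png');b=cv2.imread('pics/scenecrop.png')
print(a.shape,b.shape)"
```

```text
(600, 600, 3) (600, 700, 3)
```

View pics/topcrop.png

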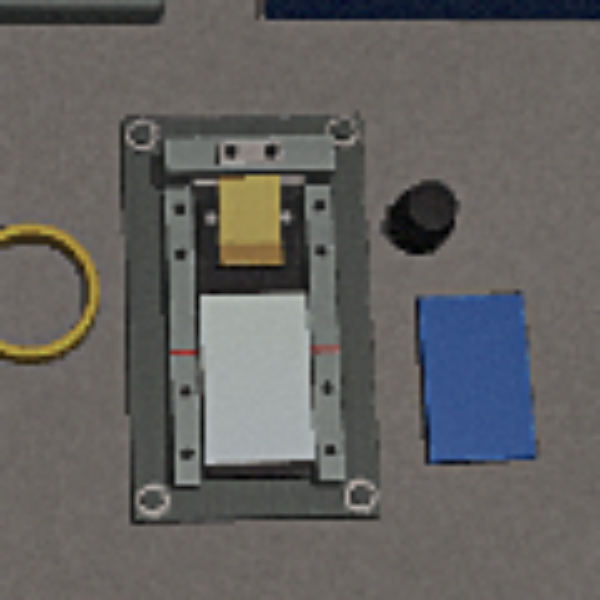

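arm_command([
  [[0,0,-20],[0,0,-5.8],0.5],
  [[0,0,-20],[0,0,-5.8],1],
  [[0,0,-20],[0,0,-5.8],1],
  [[-28,-30,0],[0,0,0],1],
  [[-28,-30,0],[0,0,0],1],
  [[-28,-30,0],[0,0,0],1],
  [[-28,-30,0],[0,0,0],1],
  [[-28,-30,0],[0,0,0],1],
])

```text
time: 1.12
position: [0.3194, 0.4798, 0.263]
tool_rot: [-0.054, 3.141, 0.001]
ft_force: [0.9, 1.2, -0.4]
grip_width: 0.48
```

arm_command([
  [[-28,-30,0],[0,0,0],1],
  [[-28,-30,0],[0,0,0],1],
  [[-28,-30,0],[0,0,0],1],
  [[-7,-36,0],[0,0,0],1],
  [[-7,-36,0],[0,0,0],1],
  [[-7,-36,0],[0,0,0],1],
  [[-7,-36,0],[0,0,0],1],
  [[-7,-36,0],[0,0,0],1],
])

```text
time: 1.78
position: [0.4465, 0.2137, 0.2629]
tool_rot: [-0.053, 3.141, 0.001]
ft_force: [0.7, 0.8, 0.7]
grip_width: 0.011
```

arm_command([
  [[-7,-36,0],[0,0,0],1],
  [[-7,-36,0],[0,0,0],1],
  [[-7,-36,0],[0,0,0],1],
  [[-7,-36,0],[0,0,0],1],
  [[-7,-36,0],[0,0,0],1],
  [[-7,-36,0],[0,0,0],1],
  [[-7,-36,0],[0,0,0],1],
  [[-7,-36,0],[0,0,0],1],
])

```text
time: 2.45
position: [0.5122, -0.0722, 0.2631]
tool_rot: [-0.053, 3.14, 0.001]
ft_force: [1.1, -0.2, -0.3]
grip_width: 0.008
```

arm_command([
  [[-7,-24,0],[0,0,0],1],
  [[0,0,0],[0,0,0],1],
  [[0,0,0],[0,0,0],1],
])

```text
time: 2.7
position: [0.5198, -0.0957, 0.2627]
tool_rot: [-0.047, 3.141, 0.0]
ft_force: [-0.5, 0.9, 0.3]
grip_width: 0.004
```

Run:
```python
from h import *
s=ctrl.get_state();print(s['time'],s['position'],s['tool_rot'],s['ft_force'],s['grip_width'])
n='wrist';c=cam(n);im,d=optics.get_image(n);cv2.imwrite('pics/wrist1.png',im);np.savez('wrist1.npz',im=im,d=d,c=np.array(c[:3]),W=c[3])
for t in ['blank','leaf','jig']:
    for r in models.search_frame(n,t)[:2]: print(t,r['conf'],c[3][:3,:3]@np.array(r['location'])+c[3][:3,3])
np.save('blankmask.npy',models.silhouettes(n,'blank')[0]['pixels'])
```

```text
2.7 [ 0.51982673 -0.09570602  0.2627262 ] [-4.73993573e-02  3.14112252e+00  4.85007304e-05] [-0.46784942  0.90606857  0.31638254] 0.004484239453938944
blank 0.83 [ 0.54043501 -0.11568349  0.04342377]
jig 0.97 [ 0.52336705 -0.11842429  0.01355769]
```

View pics/wrist1.png

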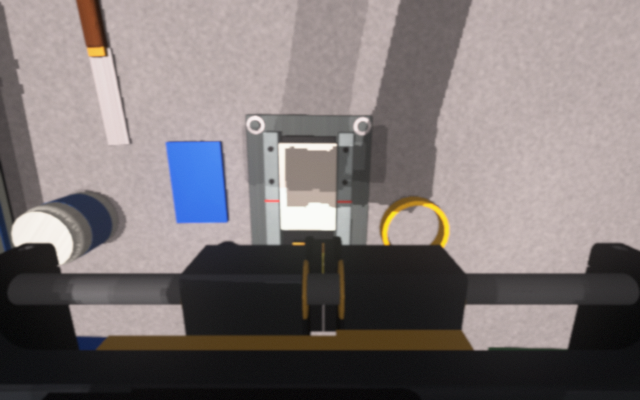

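Run:
```python
from h import *
im=cv2.imread('pics/wrist1.png')
cv2.imwrite('pics/w1c.png',cv2.resize(im[105:250,240:380],None,fx=4,fy=4,interpolation=cv2.INTER_CUBIC))
z=np.load('wrist1.npz');c=(*z['c'],z['W']);P=cloud('wrist',z['d'],c);m=np.load('blankmask.npy')
Q=P[m];print(len(Q),np.percentile(Q[:,2],[5,50,95]),cv2.minAreaRect((Q[:,:2]*1000).astype(np.float32)))
# project pixel rays of the mask to z=.039
def ray(u,v,zz):
    f,cx,cy,W=c
    d=W[:3,:3]@np.array([(u-cx)/f,(v-cy)/f,1]);o=W[:3,3];return o+d*(zz-o[2])/d[2]
vs,us=np.nonzero(m)
Z=np.array([ray(u,v,.039)[:2]*1000 for u,v in zip(us,vs)],np.float32);print(cv2.minAreaRect(Z))
hsv=cv2.cvtColor(im,cv2.COLOR_BGR2HSV)
red=(hsv[...,1]>110)&((hsv[...,0]<8)|(hsv[...,0]>172));red[:, :262]=0;red[:,356:]=0;red[:190]=0;red[215:]=0
vs,us=np.nonzero(red)
for s in (us<310,us>310): 
    if s.any(): print('red',us[s].min(),us[s].max(),vs[s].mean(),ray(us[s].mean(),vs[s].mean(),.036))
for nm,p in dict(bl=(246,114),br=(373,115)).items(): print(nm,ray(*p,.012))
```

```text
4807 [0.03847532 0.0398109  0.04107973] ((521.8076782226562, -115.79104614257812), (148.94784545898438, 69.83992767333984), 1.2689920663833618)
((541.3956298828125, -115.40959167480469), (109.38642883300781, 70.13819122314453), 1.7546234130859375)
red 265 278 200.5 [ 0.56027723 -0.15974954  0.036     ]
red 337 350 201.4814814814815 [ 0.55875568 -0.06834455  0.036     ]
bl [ 0.45586597 -0.1939784   0.012     ]
br [ 0.45222327 -0.03538229  0.012     ]
```

View pics/w1c.png

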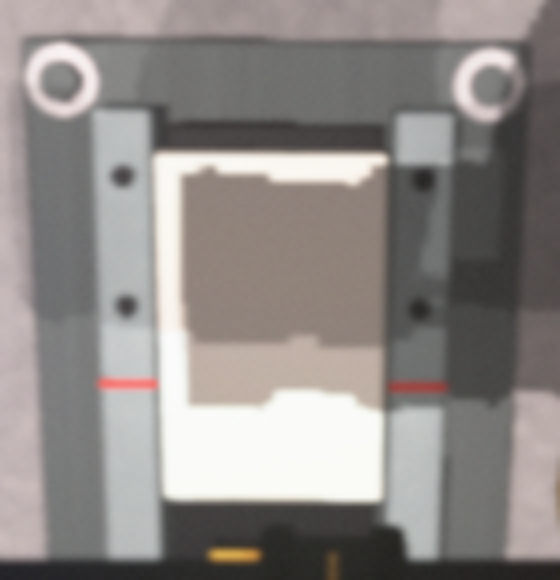

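Run:
```python
from h import *
z=np.load('wrist1.npz');c=(*z['c'],z['W']);P=cloud('wrist',z['d'],c)
print(c[3])
def ray(u,v,zz):
    f,cx,cy,W=c
    d=W[:3,:3]@np.array([(u-cx)/f,(v-cy)/f,1]);o=W[:3,3];return o+d*(zz-o[2])/d[2]
for n,v,h in [('base',115,.012),('rail',132,.036),('near',143.5,.039),('red',200.7,.036),('far',229.5,.039)]: print(n,ray(310,v,h))
for v in range(110,136,2): print(v,P[v,255],P[v,270],P[v,310])
g=z['im'].astype(int).mean(-1);print(g[108:136,300].round(),g[108:140,268].round())
```

```text
[[-3.05624190e-02  9.62083074e-01  2.71038921e-01  4.46919022e-01]
 [ 9.99532681e-01  2.95796977e-02  7.71110691e-03 -9.78925531e-02]
 [-5.98523901e-04  2.71147929e-01 -9.62537502e-01  4.45580268e-01]
 [ 0.00000000e+00  0.00000000e+00  0.00000000e+00  1.00000000e+00]]
base [ 0.45462994 -0.11406618  0.012     ]
rail [ 0.47386824 -0.11277503  0.036     ]
near [ 0.4871771  -0.11239412  0.039     ]
red [ 0.55904289 -0.11106034  0.036     ]
far [ 0.59663264 -0.11019062  0.039     ]
110 [ 4.50806895e-01 -1.84911784e-01  3.04505109e-04] [ 4.50221425e-01 -1.65756546e-01  2.08078474e-04] [ 0.44865527 -0.1146035   0.00092615]
112 [ 4.53277930e-01 -1.84987289e-01  2.24976668e-04] [ 0.4526643  -0.16547392  0.00225923] [ 4.51130843e-01 -1.14604319e-01 -4.18814814e-04]
114 [ 0.45553474 -0.18286539  0.01137509] [ 0.4549514  -0.16403285  0.01190506] [ 0.45357829 -0.11447826  0.00162027]
116 [ 0.45788985 -0.18239685  0.01406803] [ 0.4573485  -0.16391944  0.01284138] [ 0.45583243 -0.11402962  0.01232799]
118 [ 0.46030754 -0.18246556  0.01401666] [ 0.45980405 -0.16412138  0.01171163] [ 0.45823484 -0.11
[... 570 characters left out ...]
] [ 0.47038743 -0.11367178  0.01404933]
130 [ 0.4749174  -0.18267322  0.01476953] [ 0.47447766 -0.16416212  0.0126171 ] [ 0.47292105 -0.11366776  0.01280162]
132 [ 0.47728495 -0.18245913  0.01616061] [ 0.47526243 -0.16045637  0.03701402] [ 0.47536702 -0.11360272  0.01322115]
134 [ 0.48004807 -0.18328547  0.01227121] [ 0.47757408 -0.16041674  0.03745909] [ 0.47788718 -0.11357365  0.01264607]
[155. 158. 158. 158. 155. 137. 108.  95. 106. 109. 112. 112. 112. 111.
 111. 111. 111. 111. 112. 110. 110. 111. 111. 111. 111. 109.  99.  76.] [181. 181. 178. 177. 171. 150. 122. 116. 129. 135. 134. 135. 134. 135.
 134. 133. 134. 134. 133. 134. 132. 127. 114. 110. 141. 175. 188. 188.
 189. 191. 190. 189.]
```

arm_command([
  [[3,-10,30],[0,0,0],1],
  [[4,-9,40],[0,0,0],1],
  [[0,0,40],[0,0,0],1],
  [[0,0,40],[0,0,0],1],
  [[0,0,30],[0,0,0],1],
  [[0,0,20],[0,0,0],1],
  [[0,0,0],[0,0,0],1],
  [[0,0,0],[0,0,0],1],
])

```text
time: 3.62
position: [0.513, -0.1125, 0.0622]
tool_rot: [0.056, -3.139, -0.0]
ft_force: [0.2, 0.1, 0.1]
grip_width: 0.005
```

Run:
```python
from h import *
s=ctrl.get_state();print(s['time'],s['position'],s['tool_rot'],s['ft_force'],s['grip_width'])
n='wrist';c=cam(n);im,d=optics.get_image(n);cv2.imwrite('pics/wrist2.png',im)
```

```text
3.6167 [ 0.51299103 -0.11246453  0.06224649] [ 5.55366882e-02 -3.13912477e+00 -8.99583786e-05] [0.19762117 0.14923766 0.0756654 ] 0.004566372857194904
```

View pics/wrist2.png

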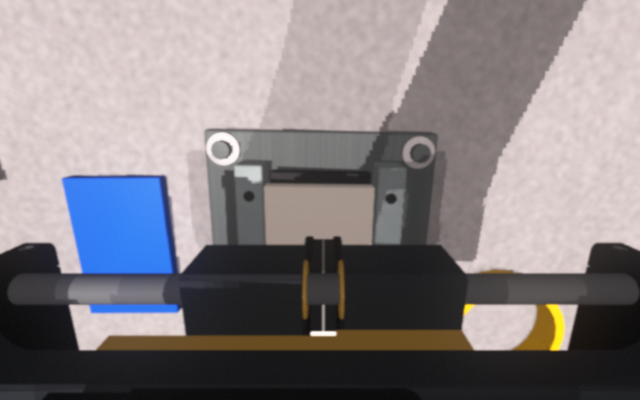

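The shut fingers sit at px 323, over the blank's centreline (px 265–373), and are clear of the spring. Next I press down.

arm_command([
  [[0,0,4],[0,0,0],1],
  [[0,0,4],[0,0,0],1],
  [[0,0,3],[0,0,0],1],
  [[0,0,2],[0,0,0],1],
  [[0,0,0],[0,0,0],1],
])

```text
time: 4.08
position: [0.5134, -0.1133, 0.0495]
tool_rot: [0.053, -3.141, -0.0]
ft_force: [-0.2, 0.4, 0.3]
grip_width: 0.002
```

arm_command([
  [[0,0,2],[0,0,0],1],
  [[0,0,2],[0,0,0],1],
  [[0,0,0],[0,0,0],1],
  [[0,0,0],[0,0,0],1],
])

```text
time: 4.42
position: [0.5135, -0.1134, 0.0456]
tool_rot: [0.053, -3.141, -0.0]
ft_force: [-0.3, 0.4, -0.6]
grip_width: 0.006
```

Run:
```python
from h import *
s=ctrl.get_state();print(s['time'],s['position'],s['ft_force'],s['torque'],s['joint_torque'])
n='scene';im,d=optics.get_image(n);c=cam(n);P=cloud(n,d,c)
cv2.imwrite('pics/s2.png',cv2.resize(im[120:280,180:360],None,fx=4,fy=3.7))
n='wrist';im,d=optics.get_image(n);cv2.imwrite('pics/wrist3.png',im);P=cloud(n,d,cam(n))
print(P[200:245:8,320,2],P[200:245:8,280,2],P[220,250])
```

```text
4.4167 [ 0.51345532 -0.11342904  0.04556769] [-0.32563506  0.37682496 -0.5798247 ] [ 0.01543299  0.02774002 -0.04264877] [-5.92291646e-03 -3.27913570e+01  3.78718749e+00 -2.66152310e+01
  5.51357470e-02  6.02454599e-02  3.31730364e-03]
[0.04006208 0.04015398 0.04017768 0.03999393 0.03899008 0.06761863] [0.03960651 0.04013347 0.03940429 0.03980097 0.04042462 0.0394911 ] [ 0.50655767 -0.15769005  0.03670169]
```

View pics/s2.png

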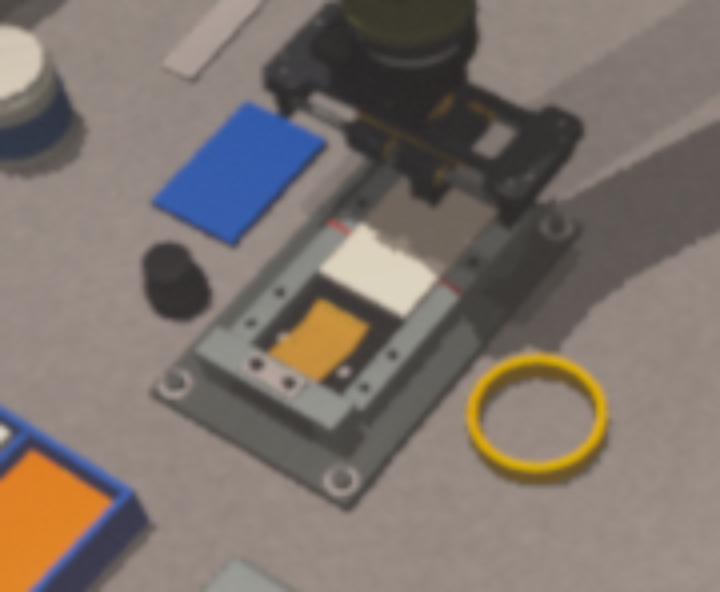

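View pics/wrist3.png

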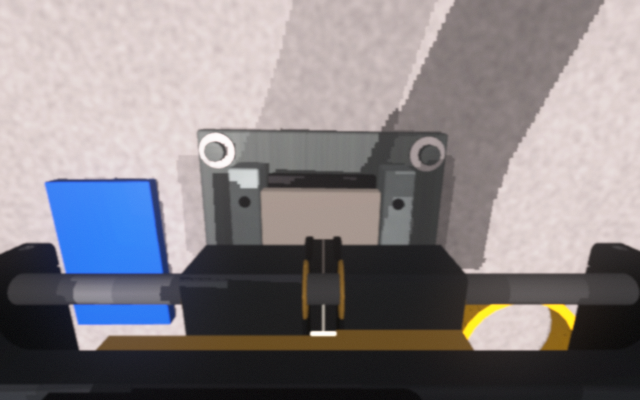

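The blank is still raised at 39–40 mm with no force, so the fingertips haven't reached it. I'll keep going down in small steps.

arm_command([
  [[0,0,2],[0,0,0],1],
  [[0,0,1],[0,0,0],1],
  [[0,0,0],[0,0,0],1],
  [[0,0,0],[0,0,0],1],
])

```text
time: 4.85
position: [0.5135, -0.1134, 0.0425]
tool_rot: [0.053, -3.141, -0.0]
ft_force: [0.1, 0.6, -0.6]
grip_width: 0.007
```

arm_command([
  [[0,0,2],[0,0,0],1],
  [[0,0,1],[0,0,0],1],
  [[0,0,0],[0,0,0],1],
  [[0,0,0],[0,0,0],1],
])

```text
time: 5.18
position: [0.5135, -0.1134, 0.0395]
tool_rot: [0.053, -3.141, -0.0]
ft_force: [-0.1, 0.1, 0.0]
grip_width: 0.005
```

Run:
```python
from h import *
s=ctrl.get_state();print(s['ft_force'],s['position'],s['joint_torque'])
n='wrist';im,d=optics.get_image(n);cv2.imwrite('pics/wrist4.png',im);P=cloud(n,d,cam(n))
print(P[200:245:8,300,2],P[200:245:8,280,2],P[220,250])
print('finger',P[236:340:6,323])
n='scene';im,d=optics.get_image(n);P2=cloud(n,d,cam(n))
cv2.imwrite('pics/s3.png',cv2.resize(im[120:220,250:350],None,fx=6,fy=6,interpolation=cv2.INTER_CUBIC))
M=(abs(P2[...,0]-.51)<.025)&(abs(P2[...,1]+.113)<.02)&(P2[...,2]>.02)&(P2[...,2]<.12)
print(np.sort(P2[M][:,2])[::20])
```

```text
[-0.10850616  0.09542264  0.03280785] [ 0.51346637 -0.11338735  0.0395421 ] [-6.10179151e-03 -3.30860496e+01  3.92409950e+00 -2.64025801e+01
  5.70517906e-02  6.23259111e-02  1.95420056e-03]
[0.03957997 0.0405936  0.04036559 0.0383871  0.04091268 0.03974244] [0.03984918 0.04015195 0.03956061 0.03954062 0.03972183 0.0397031 ] [ 0.50447673 -0.15642406  0.0363242 ]
finger [[ 0.51169031 -0.11348225  0.03966481]
 [ 0.50528777 -0.11369355  0.0644688 ]
 [ 0.50481642 -0.11370679  0.07317572]
 [ 0.5047654  -0.11370617  0.08021819]
 [ 0.5063032  -0.11365236  0.0833327 ]
 [ 0.50899637 -0.11355978  0.08389987]
 [ 0.51211617 -0.11345282  0.08365247]
 [ 0.48202186 -0.11446452  0.14537298]
 [ 0.48273875 -0.11443933  0.14713428]
 [ 0.48348639 -0.11441314  0.14873923]
 [ 0.48586567 -0.11433191  0.14755143]
 [ 0.4877201  -0.11426837  0.14731709]
 [ 0.55981215 -0.11183151  0.0389749 ]
 [ 0.56372372 -0.11169713  0.03951574]
 [ 0.56856065 -0.11153144  0.03875948]
 [ 0.57280848 -0.11138564  0.03893848]
 [ 0.57683291 -0.11124739  0.03947244]
 [ 0.49060426 -0.114166    0.15746844]]
[0.03145621 0.03600501 0.03762685 0.03812492 0.03890013 0.03959229
 0.04091301 0.04484636 0.06900704 0.08120135]
```

View pics/s3.png

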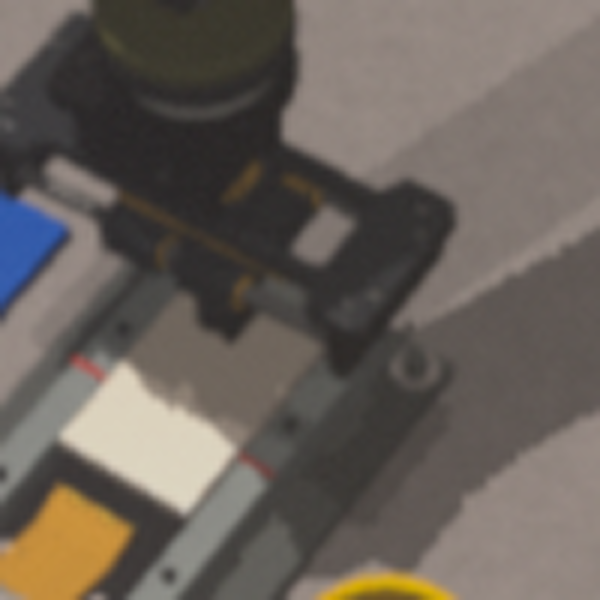

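Run:
```python
from h import *
im=cv2.imread('pics/wrist4.png');g=cv2.convertScaleAbs(im[225:345,280:370],alpha=2.5,beta=10)
cv2.imwrite('pics/w4c.png',cv2.resize(g,None,fx=5,fy=5,interpolation=cv2.INTER_NEAREST))
n='wrist';im,d=optics.get_image(n);c=cam(n);P=cloud(n,d,c);f,cx,cy,W=c
s=ctrl.get_state();print(W[:3,3]-s['position'])
for u in (300,312,323,334,345): 
  print(u,[tuple((P[v,u]*1000).round().astype(int)) for v in range(234,262,2)])
# project TCP & tips
p=np.array(s['position'])
for o in (-.014,0,.01,.02): 
  for dx in (-.0095,.0095):
    q=W[:3,:3].T@(p+[dx,0,o]-W[:3,3]);print(o,dx,q[0]/q[2]*f+cx,q[1]/q[2]*f+cy)
```

```text
[-0.07290093 -0.00245994  0.18285347]
300 [(np.int64(511), np.int64(-127), np.int64(39)), (np.int64(513), np.int64(-127), np.int64(39)), (np.int64(513), np.int64(-127), np.int64(40)), (np.int64(514), np.int64(-127), np.int64(41)), (np.int64(516), np.int64(-127), np.int64(39)), (np.int64(517), np.int64(-127), np.int64(40)), (np.int64(477), np.int64(-121), np.int64(137)), (np.int64(477), np.int64(-121), np.int64(138)), (np.int64(477), np.int64(-121), np.int64(141)), (np.int64(477), np.int64(-121), np.int64(141)), (np.int64(477), np.int64(-121), np.int64(142)), (np.int64(477), np.int64(-121), np.int64(143)), (np.int64(478), np.int64(-121), np.int64(143)), (np.int64(477), np.int64(-120), np.int64(145))]
312 [(np.int64(510), np.int64(-120), np.int64(41)), (np.int64(512), np.int64(-120), np.int64(40)), (np.int64(504), np.int64(-119), np.int64(64)), (np.int64(503), np.int64(-119), np.int64(67)), (np.int64(504), np.int64(-119), np.int64(67)), (np.int64(504), np.int64(-119), np.int64(70)), (np.int64(504), np.int64(-119), np.int64(74)), (np.int64(504), np.int64(-119), np.int64(75)), (np.int64(
[... 1964 characters left out ...]
 np.int64(138)), (np.int64(476), np.int64(-109), np.int64(140)), (np.int64(477), np.int64(-109), np.int64(140)), (np.int64(477), np.int64(-109), np.int64(142)), (np.int64(477), np.int64(-109), np.int64(144)), (np.int64(477), np.int64(-109), np.int64(144)), (np.int64(477), np.int64(-109), np.int64(145))]
-0.014 -0.0095 323.57514219963235 216.01341525268234
-0.014 0.0095 322.5282184548926 244.66079562135263
0 -0.0095 323.6063851238725 223.4772276420395
0 0.0095 322.48752677933066 253.87702781520727
0.01 -0.0095 323.63150965878765 229.47938075470032
0.01 0.0095 322.454903657886 261.26581822430137
0.02 -0.0095 323.65941457372656 236.14575577914508
0.02 0.0095 322.41877412771527 269.4487729566887
```

View pics/w4c.png

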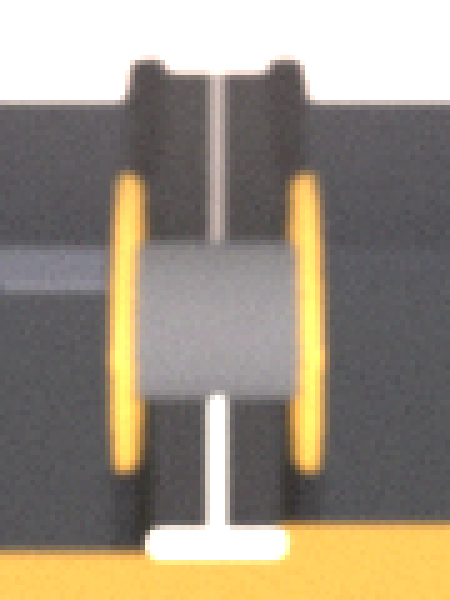

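The fingertips show at z≈0.060 with the TCP at 0.0395. Shut, the jaws seem to be drawn back by about 20 mm, which agrees with the missing force. Before going lower I'll check how far the body clears.

Run:
```python
from h import *
z=np.load('wrist0.npz');cv2.imwrite('pics/wrist0b.png',z['im'])
P=cloud('wrist',z['d'],(*z['c'],z['W']))
W=z['W'];m=np.array(optics.camera_model('wrist')['mount'])
def tool(P,W): # world->cam->tool
    C=(P-W[:3,3])@W[:3,:3]; return C@m[:3,:3].T+m[:3,3]
for nm in ('wrist0','wrist1'):
    z=np.load(nm+'.npz');T=tool(cloud('wrist',z['d'],(*z['c'],z['W'])),z['W'])
    k=(z['d']>.02)&(T[...,2]<.06)
    print(nm)
    for y0 in range(-100,101,10):
        q=T[k&(abs(T[...,1]*1000-y0)<5)]
        if len(q): i=q[:,2].argmax();print(y0,(q[i]*1000).round())
s=ctrl.get_state()
for n in('scene','top'):
    im,d=optics.get_image(n);P=cloud(n,d,cam(n))
    v,u=np.nonzero((abs(P[...,0]-s['position'][0])<.06)&(abs(P[...,1]-s['position'][1])<.12)&(P[...,2]>.048)&(d>0))
    Q=P[v,u]-s['position']
    for y0 in range(-100,101,20):
        q=Q[abs(Q[:,1]*1000-y0)<10]
        if len(q): i=np.argsort(q[:,2])[:3];print(n,y0,(q[i]*1000).round().tolist())
```

```text
wrist0
-90 [ 36. -87. -92.]
-80 [ 35. -79. -92.]
-70 [ 36. -66. -95.]
-60 [ 10. -55. -55.]
-50 [ 10. -51. -20.]
-40 [  3. -44. -20.]
-30 [  31.  -28. -102.]
-20 [  31.  -22. -102.]
-10 [  31.   -6. -102.]
0 [  31.    1. -102.]
10 [  31.   14. -103.]
20 [  31.   23. -102.]
30 [  31.   35. -102.]
40 [  3.  43. -20.]
50 [ 10.  50. -20.]
60 [  9.  55. -57.]
70 [ 36.  74. -95.]
80 [ 35.  79. -91.]
90 [ 36.  86. -92.]
wrist1
-90 [ 36. -87. -93.]
-80 [ 30. -80. -90.]
-70 [  31.  -73. -102.]
-60 [  31.  -60. -102.]
-50 [  31.  -51. -102.]
-40 [  31.  -41. -102.]
-30 [ 36. -25. -95.]
-20 [ 36. -23. -95.]
-10 [ 10.  -8. -20.]
0 [  8.  -1. -20.]
10 [ 10.   8. -20.]
20 [ 36.  23. -95.]
30 [ 36.  26. -95.]
40 [  31.   44. -102.]
50 [  31.   49. -102.]
60 [  31.   60. -102.]
70 [  31.   69. -102.]
80 [ 27.  81. -90.]
90 [ 36.  86. -93.]
scene -100 [[42.0, -90.0, 113.0], [-19.0, -95.0, 129.0], [-14.0, -91.0, 129.0]]
scene -80 [[13.0, -79.0, 90.0], [39.0, -77.0, 90.0], [33.0, -78.0, 91.0]]
scene -60 [[36.0, -66.0, 99.0], [35.0, -53.0, 100.0], [29.0, -64.0, 102.0]]
scene -40 [[40.0, -31.0, 98.0], [36
[... 573 characters left out ...]
[-14.0, -94.0, 130.0], [-14.0, -91.0, 130.0]]
top -80 [[-34.0, -85.0, 112.0], [-31.0, -90.0, 131.0], [-34.0, -84.0, 131.0]]
top -40 [[33.0, -36.0, 395.0], [29.0, -35.0, 401.0], [28.0, -49.0, 405.0]]
top -20 [[32.0, -21.0, 407.0], [34.0, -12.0, 407.0], [30.0, -27.0, 407.0]]
top 0 [[40.0, -0.0, 402.0], [41.0, 9.0, 406.0], [36.0, -6.0, 408.0]]
top 20 [[36.0, 29.0, 114.0], [30.0, 29.0, 116.0], [32.0, 29.0, 118.0]]
top 40 [[6.0, 34.0, 99.0], [3.0, 34.0, 100.0], [9.0, 34.0, 102.0]]
top 60 [[-30.0, 61.0, 106.0], [-27.0, 58.0, 106.0], [-30.0, 55.0, 106.0]]
top 80 [[-40.0, 84.0, 94.0], [-39.0, 79.0, 108.0], [-40.0, 85.0, 115.0]]
top 100 [[-40.0, 91.0, 119.0], [5.0, 96.0, 124.0], [-33.0, 91.0, 129.0]]
```

View pics/wrist0b.png

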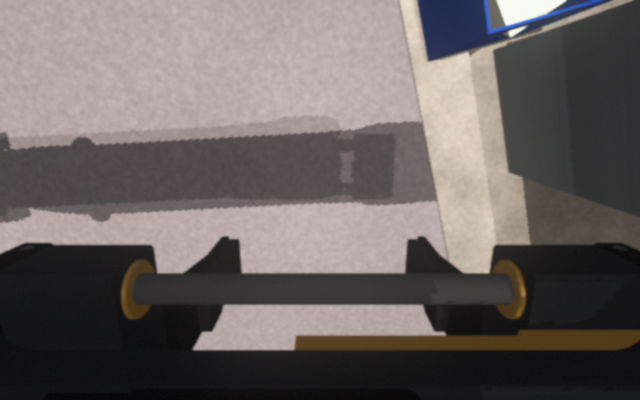

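Open or shut, the fingertips lie about 20 mm behind the reported TCP rather than 14 mm ahead of it. The gripper body shows the same 34 mm shift, so the reported TCP is offset along the tool's z. I expect contact at a reported z of about 0.02 and will go by the force.

arm_command([
  [[0,0,6],[0,0,0],1],
  [[0,0,6],[0,0,0],1],
  [[0,0,3],[0,0,0],1],
  [[0,0,2],[0,0,0],1],
  [[0,0,1],[0,0,0],1],
  [[0,0,0],[0,0,0],1],
])

```text
time: 5.93
position: [0.5133, -0.1134, 0.0213]
tool_rot: [0.053, -3.141, 0.0]
ft_force: [-0.5, 0.3, 0.1]
grip_width: 0.007
```

arm_command([
  [[0,0,2],[0,0,0],1],
  [[0,0,1],[0,0,0],1],
  [[0,0,0],[0,0,0],1],
  [[0,0,0],[0,0,0],1],
])

```text
time: 6.27
position: [0.5139, -0.1135, 0.0191]
tool_rot: [-0.053, 3.14, 0.0]
ft_force: [-0.2, -0.3, 3.6]
grip_width: 0.006
```

Contact, at 3.6 N. I'll press on until it bottoms.

arm_command([
  [[0,0,2],[0,0,0],1],
  [[0,0,2],[0,0,0],1],
  [[0,0,2],[0,0,0],1],
  [[0,0,1],[0,0,0],1],
  [[0,0,0],[0,0,0],1],
  [[0,0,0],[0,0,0],1],
])

```text
time: 6.77
position: [0.5144, -0.1136, 0.0128]
tool_rot: [-0.053, 3.14, 0.0]
ft_force: [-2.0, 0.9, 10.0]
grip_width: 0.004
```

arm_command([
  [[0,0,1],[0,0,0],1],
  [[0,0,0],[0,0,0],1],
  [[0,0,0],[0,0,0],1],
])

```text
time: 7.02
position: [0.5149, -0.1137, 0.0124]
tool_rot: [-0.053, 3.139, 0.001]
ft_force: [-1.6, -0.4, 12.7]
grip_width: 0.011
```

arm_command([
  [[0,0,2],[0,0,0],1],
  [[0,0,1],[0,0,0],1],
  [[0,0,0],[0,0,0],1],
  [[0,0,0],[0,0,0],1],
])

```text
time: 7.35
position: [0.5172, -0.1141, 0.0122]
tool_rot: [-0.053, 3.135, 0.001]
ft_force: [-5.6, 0.4, 29.4]
grip_width: 0.006
```

Run:
```python
from h import *
s=ctrl.get_state();print(s['time'],s['position'],s['ft_force'],s['tool_rot'])
n='wrist';im,d=optics.get_image(n);cv2.imwrite('pics/wrist5.png',im);P=cloud(n,d,cam(n))
print(P[200:245:8,300,2],P[200:245:8,345,2])
im,d=optics.get_image('scene');cv2.imwrite('pics/s5.png',cv2.resize(im[130:260,210:350],None,fx=5,fy=4.6,interpolation=cv2.INTER_CUBIC))
```

```text
7.35 [ 0.51718966 -0.1140691   0.01219864] [-5.58825983  0.36456278 29.38505514] [-5.28647304e-02  3.13464757e+00  1.07489095e-03]
[0.02811094 0.03224595 0.03256086 0.03284476 0.0325187  0.03257845] [0.02702736 0.0325581  0.03435129 0.03200697 0.03275651 0.03282164]
```

View pics/s5.png

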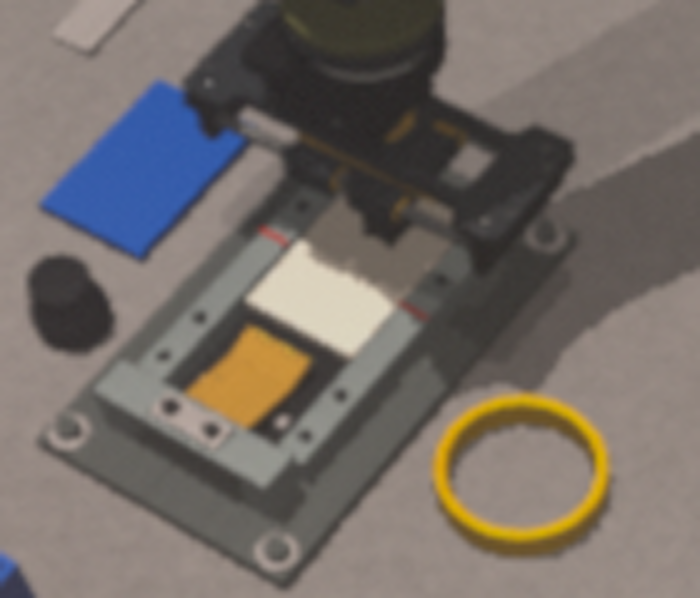

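Bottomed: the blank's top is at 32.5 mm with 29 N on it. Now I slide towards the stop and watch the force.

arm_command([
  [[-3,0,0],[0,0,0],1],
  [[-5,0,0],[0,0,0],1],
  [[-5,0,0],[0,0,0],1],
  [[-5,0,0],[0,0,0],1],
  [[-5,0,0],[0,0,0],1],
  [[-4,0,0],[0,0,0],1],
  [[0,0,0],[0,0,0],1],
])

```text
time: 8.03
position: [0.5447, -0.1137, 0.0123]
tool_rot: [-0.053, 3.134, -0.001]
ft_force: [-4.3, -0.1, 27.8]
grip_width: 0.006
```

arm_command([
  [[-3,0,0],[0,0,0],1],
  [[-4,0,0],[0,0,0],1],
  [[-4,0,0],[0,0,0],1],
  [[-4,0,0],[0,0,0],1],
  [[0,0,0],[0,0,0],1],
])

```text
time: 8.45
position: [0.5589, -0.1135, 0.0123]
tool_rot: [-0.052, 3.135, -0.001]
ft_force: [-5.7, 0.3, 27.5]
grip_width: 0.006
```

Run:
```python
from h import *
s=ctrl.get_state();print(s['time'],s['position'],s['ft_force'],s['tool_rot'])
n='wrist';im,d=optics.get_image(n);cv2.imwrite('pics/wrist6.png',im);P=cloud(n,d,cam(n))
print(P[200:245:8,300,2])
im,d=optics.get_image('scene');cv2.imwrite('pics/s6.png',cv2.resize(im[130:260,210:350],None,fx=5,fy=4.6,interpolation=cv2.INTER_CUBIC))
```

```text
8.45 [ 0.55890057 -0.11346662  0.01232525] [-5.68153113  0.28413327 27.54244532] [-5.22121629e-02  3.13533631e+00 -5.66734497e-04]
[0.02814038 0.0322682  0.0325577  0.0327522  0.03192909 0.03294174]
```

View pics/s6.png

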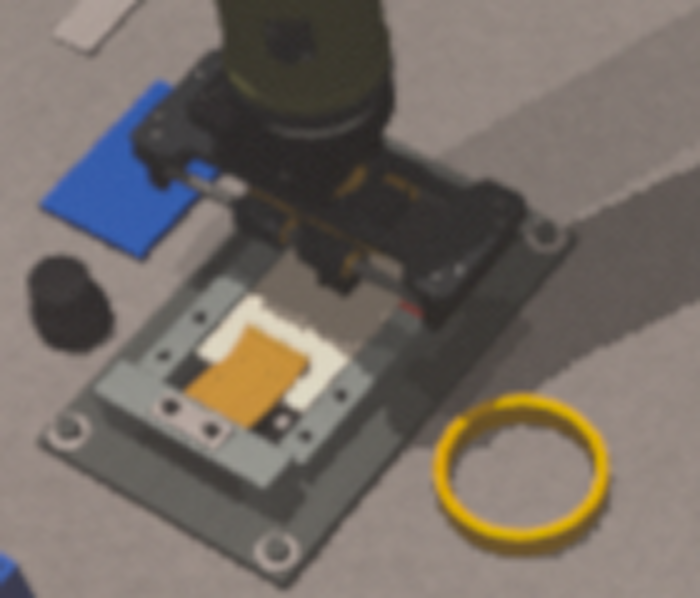

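View pics/wrist6.png

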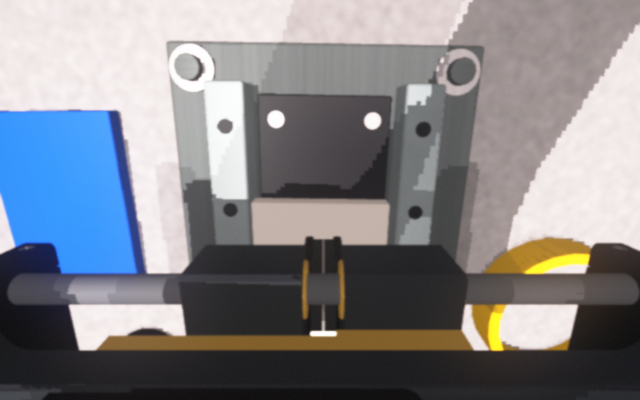

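The blank moves with the tips and its leading edge is under the leaf, with 27.5 N still on it. About 28 mm remains.

arm_command([
  [[-3,0,0],[0,0,0],1],
  [[-4,0,0],[0,0,0],1],
  [[-4,0,0],[0,0,0],1],
  [[-4,0,0],[0,0,0],1],
  [[-4,0,0],[0,0,0],1],
  [[-3,0,0],[0,0,0],1],
  [[0,0,0],[0,0,0],1],
])

```text
time: 9.13
position: [0.5806, -0.1128, 0.0124]
tool_rot: [-0.052, 3.136, -0.001]
ft_force: [-5.5, -0.7, 26.9]
grip_width: 0.005
```

arm_command([
  [[-2,0,0],[0,0,0],1],
  [[-2,0,0],[0,0,0],1],
  [[0,0,0],[0,0,0],1],
])

```text
time: 9.38
position: [0.5842, -0.1127, 0.0123]
tool_rot: [-0.052, 3.136, -0.001]
ft_force: [-7.1, 0.6, 27.0]
grip_width: 0.008
```

```bash
cat > chk.py <<'E'
from h import *
import sys
k=sys.argv[1]
s=ctrl.get_state();print(s['time'],s['position'],s['ft_force'],s['tool_rot'])
n='wrist';c=cam(n);im,d=optics.get_image(n);cv2.imwrite(f'pics/wrist{k}.png',im);P=cloud(n,d,c);z=P[...,2]
for u in (285,300,345,360):
    g=im[150:245,u].astype(int).mean(-1); i=np.abs(np.diff(g)).argmax()+150; 
    print(u,i,(P[i+4,u]*1000).round(1))
E
python3 chk.py 7
```

```text
9.3833 [ 0.58422451 -0.11265329  0.01234847] [-7.06587435  0.55920849 26.97641637] [-5.20167349e-02  3.13607926e+00 -5.35121387e-04]
285 197 [ 557. -133.   30.]
300 197 [ 556.9 -125.4   29.5]
345 198 [ 556.6 -102.3   29.8]
360 198 [556.2 -94.7  30.2]
```

View pics/wrist7.png

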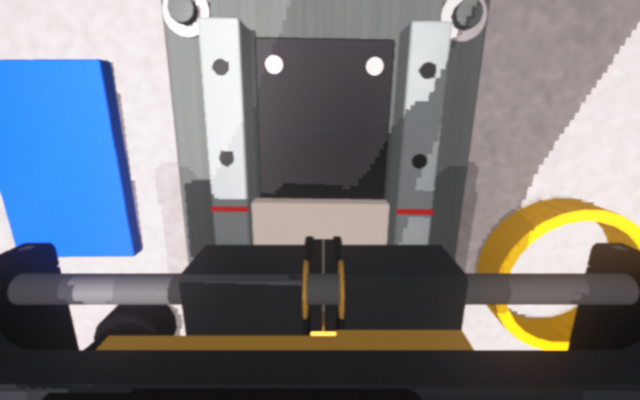

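The red lines are at row 210 and the blank's near edge is still short of them at row 199. I'll creep on until the stop shows in the force.

arm_command([
  [[-1.5,0,0],[0,0,0],1],
  [[-1.5,0,0],[0,0,0],1],
  [[0,0,0],[0,0,0],1],
])

```text
time: 9.68
position: [0.5865, -0.1125, 0.0123]
tool_rot: [-0.052, 3.137, -0.0]
ft_force: [-7.1, -0.0, 29.0]
grip_width: 0.004
```

arm_command([
  [[-1,0,0],[0,0,0],1],
  [[-1,0,0],[0,0,0],1],
  [[0,0,0],[0,0,0],1],
])

```text
time: 9.93
position: [0.5866, -0.1126, 0.0123]
tool_rot: [0.051, -3.141, -0.001]
ft_force: [-11.6, 0.1, 32.5]
grip_width: 0.01
```

arm_command([
  [[-1,0,0],[0,0,0],1],
  [[0,0,0],[0,0,0],1],
])

```text
time: 10.1
position: [0.5865, -0.1126, 0.0123]
tool_rot: [0.051, -3.139, -0.002]
ft_force: [-15.4, -0.5, 35.0]
grip_width: 0.005
```

```bash
python3 chk.py 8
```

```text
10.1 [ 0.58654306 -0.11255322  0.01230075] [-15.41166821  -0.54017014  34.99134831] [ 5.10731760e-02 -3.13917477e+00 -1.87695796e-03]
285 197 [ 559.8 -133.    28.8]
300 197 [ 559.1 -125.2   30.7]
345 198 [ 559.  -102.3   30.2]
360 198 [558.3 -94.8  31.9]
```

View pics/wrist8.png

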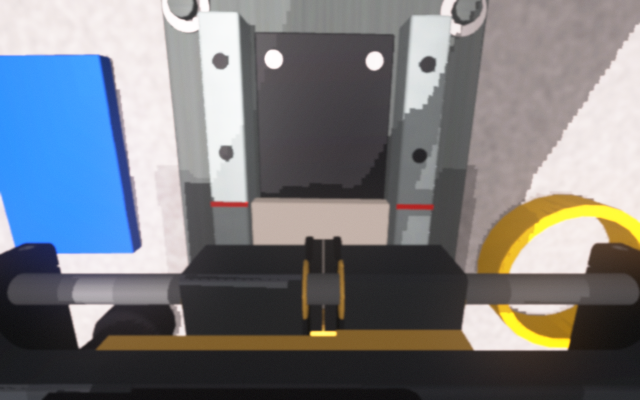

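Fx rose to −15 N while x held at 0.5865, and the near edge lines up with the red lines (559 mm against 559 mm). The blank is home, so I'll ease off the forward push and lift straight up.

arm_command([
  [[1,0,-1],[0,0,0],1],
  [[1,0,-1],[0,0,0],1],
  [[0,0,-3],[0,0,0],1],
  [[0,0,-5],[0,0,0],1],
  [[0,0,-5],[0,0,0],1],
  [[0,0,-15],[0,0,0],1],
  [[0,0,-30],[0,0,0],1],
  [[0,0,-40],[0,0,0],1],
])

```text
time: 10.82
position: [0.5826, -0.11, 0.1053]
tool_rot: [0.054, -3.134, -0.001]
ft_force: [-0.1, -0.0, 0.3]
grip_width: -0.0
```

arm_command([
  [[25,0,-30],[0,0,0],1],
  [[35,0,-20],[0,0,0],1],
  [[40,0,0],[0,0,0],1],
  [[20,0,0],[0,0,0],1],
  [[0,0,0],[0,0,0],1],
  [[0,0,0],[0,0,0],1],
])

```text
time: 11.32
position: [0.4652, -0.1145, 0.1579]
tool_rot: [-0.054, 3.14, 0.003]
ft_force: [0.3, -0.1, 0.6]
grip_width: 0.0
```

```bash
python3 chk.py 9
python3 - <<'E'
from h import *
z=optics.get_image('scene');cv2.imwrite('pics/s9.png',cv2.resize(z[0][130:260,210:350],None,fx=5,fy=4.6,interpolation=cv2.INTER_CUBIC))
s=ctrl.get_state()
c=cam('wrist');im,d=optics.get_image('wrist');m=models.silhouettes('wrist','blank')
f,cx,cy,W=c
def ray(u,v,zz):
    dd=W[:3,:3]@np.array([(u-cx)/f,(v-cy)/f,1]);o=W[:3,3];return o+dd*(zz-o[2])/dd[2]
for r in m[:2]:
    vs,us=np.nonzero(r['pixels']);print(r['conf'],us.min(),us.max(),vs.min(),vs.max(),'near edge',ray(us.mean(),vs.min(),.035))
hsv=cv2.cvtColor(im,cv2.COLOR_BGR2HSV);red=(hsv[...,1]>110)&((hsv[...,0]<8)|(hsv[...,0]>172))
vs,us=np.nonzero(red);k=(us>230)&(us<410)&(vs<240);print('red',np.median(vs[k]),ray(320,np.median(vs[k]),.036))
P=cloud('wrist',d,c)
if m: print('blank z',np.median(P[m[0]['pixels']][:,2]))
E
```

```text
11.3167 [ 0.46515468 -0.11449166  0.15786344] [ 0.33488265 -0.08438421  0.5621289 ] [-5.35840257e-02  3.13984670e+00  2.82494914e-03]
285 152 [ 439.3 -153.5    2. ]
300 157 [ 4.442e+02 -1.385e+02  1.000e-01]
345 217 [498.  -91.5  26.6]
360 243 [ 428.  -105.8  255.9]
0.41 322 323 323 329 near edge [ 0.61013703 -0.11005673  0.035     ]
0.4 462 494 305 343 near edge [0.58290472 0.05072325 0.035     ]
red nan [nan nan nan]
blank z 0.0354207380230499
  return _methods._mean(a, axis=axis, dtype=dtype,
  ret = ret.dtype.type(ret / rcount)
```

View pics/wrist9.png

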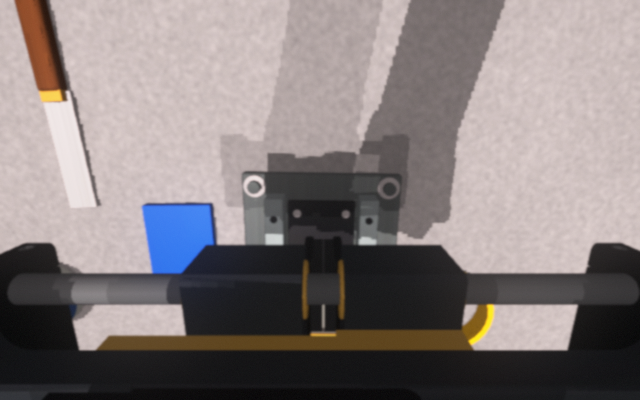

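View pics/s9.png

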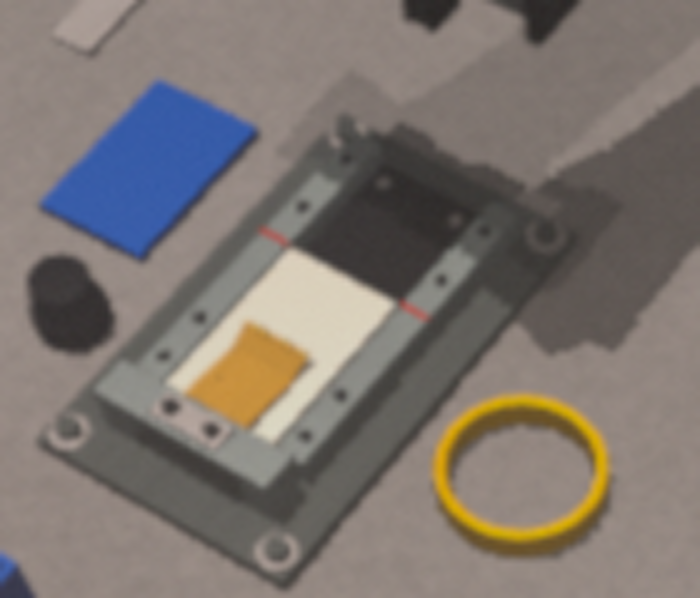

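The scene view shows the blank under the leaf with its near edge on the red lines (crop px (262,237) and (427,320)). I'll make one measured check before handing in.

Run:
```python
from h import *
c=cam('scene');im,d=optics.get_image('scene');f,cx,cy,W=c;P=cloud('scene',d,c)
def rays(us,vs,zz):
    dd=np.stack([(us-cx)/f,(vs-cy)/f,np.ones(len(us))],-1)@W[:3,:3].T;o=W[:3,3];return o+dd*((zz-o[2])/dd[:,2])[:,None]
m=models.silhouettes('scene','blank');hsv=cv2.cvtColor(im,cv2.COLOR_BGR2HSV)
box=np.zeros((400,640),bool);box[140:250,220:330]=1
mm=box&(hsv[...,2]>150)&(hsv[...,1]<60)&(abs(P[...,1]+.113)<.036)&(P[...,0]<.664)&(P[...,2]>.025)
mm=cv2.morphologyEx(mm.astype(np.uint8),cv2.MORPH_OPEN,np.ones((3,3)))>0
vs,us=np.nonzero(mm);print('z',np.median(P[mm][:,2]))
A=rays(us,vs,.036);t=np.radians(1.4);R=np.array([[np.cos(t),np.sin(t)],[-np.sin(t),np.cos(t)]])
a=(A[:,:2]-[.579,-.1135])@R.T*1000;print('white nest x',np.percentile(a[:,0],[0,.5,99.5,100]),'y',np.percentile(a[:,1],[.5,99.5]),cv2.minAreaRect(a.astype(np.float32)))
red=box&(hsv[...,1]>90)&((hsv[...,0]<8)|(hsv[...,0]>172))&(abs(P[...,1]+.113)<.06)
vs,us=np.nonzero(red);r=(rays(us,vs,.036)[:,:2]-[.579,-.1135])@R.T*1000
for k in(r[:,1]>0,r[:,1]<0):print('red',k.sum(),r[k].mean(0))
for q in m[:1]:print(q['conf'],(q['pixels']&box).sum())
```

```text
z 0.03429439465240103
white nest x [-19.09295436 -18.06940397  83.84955016  86.16505119] y [-34.02058817  35.73465155] ((33.49701690673828, 0.8366889953613281), (70.46968841552734, 104.75442504882812), 89.37667846679688)
red 8 [-20.56040527  44.36379807]
red 5 [-20.6337243  -45.96251881]
0.85 770
```

```bash
python3 -c "
from bench import ctrl
print(ctrl.close_job());s=ctrl.get_state();print(s['time'],s['ft_force'])"
```

```text
the job is handed in; nothing more can be done
None
the job is handed in; nothing more can be done
```

I pressed the white blank down with the shut fingertips, slid it under the leaf spring to the end stop, let go and handed the job in at about 11.5 s. No verdict was reported.

**Pressing and sliding:**
- Before the slide the bed was bottomed, with the blank's top at 32.5 mm and 29 N on it.
- I held it at 27–35 N all the way in.
- At the stop, the forward force rose to 15 N while x stayed put.

**Last checks:**
- **Position:** the blank's near edge measured within about 1.5 mm of the red lines, at nest x about −19 to −20 against −20.6.
- **Height and tilt:** its top is at about 34–35 mm, so the bed has risen and the blank lies under the leaf. It looks flat and straight.
- **Robot:** the arm is clear of everything, with the force reading near zero.
- **Bystanders:** the loupe, tape and spare blank look unmoved. I did not measure the other bystanders again, but the arm stayed well clear of them.

**What disagreed:**
- **Fingertips:** they sit about 20 mm behind the reported TCP, not 14 mm ahead of it. My first press therefore met nothing, and I found contact by force and camera instead.
- **Base edge:** the near edge of the nest's base did not fit a base centred on the nest origin (about 9 mm off). I used the rails and red lines instead.
- **Wrist view after release:** the gripper hid the blank, so the network's detections there (confidence about 0.4) and the red-line search were of no use. The last check rests on the scene camera.

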